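# Turn the engraved panel over at the fence

### The arm

A 6-joint arm with a two-finger parallel gripper is mounted at the origin on the work surface. World frame = base frame: x ahead of the robot, y to its left, z up, the work surface at z = 0. Lengths are in m, angles in degrees, forces in N, time in s.
With the tool pointing down it reaches from about 0.35 to 0.875 m from the base axis. Payload 4.2 kg.
Tool frame: the origin (TCP) lies at the very end of the fingers, on their centre line; the grasp point (between the pads) lies 19 mm behind it (r.grip_point_offset is the distance from the TCP to the grasp point, in m); z points along the fingers, y is the line along which they close (so a half turn about z gives the same grasp; the last joint's range is limited). The gripper opens to 87 mm and grips with 3 to 60 N. Pads are 19 mm wide; open, the fingers measure 117 mm over their backs; the gripper's body (75 mm by 190 mm) begins 51 mm behind the grasp point.
Start: joints at [-61.96, 22.042, 0.453, 0, -68.411, -14.817], TCP at [0.143, -0.608, 0.191] pointing down, gripper open.
Joint ranges: [-179.83, 179.83], [-69.29, 118.12], [-61.27, 80.66], [-181.25, 117.63], [-171.15, -9.14], [-177.46, 177.46]. Speed limits (degrees/s): [159.86, 159.86, 180, 180, 180, 180].

### API

Orientations are given as a 3x3 rotation matrix whose columns are the frame's x, y, z axes.
In Python, from station import r, cams gives the robot as it stands. The module is installed in compiled form; this text tells all that it offers.
- The arm moves only by the shell command python3 -m handwheel 'ROWS'. ROWS is JSON, a list that holds one entry, the list of rows, each a list of 7 numbers: the turn, a rotation vector about the tool's x, y, z in units of 6 degrees (1.0 is 6 degrees), then the shift along the tool's x, y, z in m, then the finger opening in m, from 0 to 0.087. In form: [[[ax, ay, az, x, y, z, jaw], ...]]. A call has 1 to 12 rows; each row shifts and turns the commanded pose from where the row before left it, along the tool's axes as they then stand; what a row does not reach is not made up. A row lasts 1/10 s, in which the tool goes at most 50 mm and 8.59 degrees, less where a joint would pass 70% of its speed; a pose out of reach is approached as far as the arm can. A call with a gripper value outside its range is refused whole. The fingers move at their own pace and stop on an object; the grip force is fixed at half the most. Time passes only in rows, so rows that do not move let the fingers close. It gives the time, the measured TCP pose, the force, the opening and the grip force at its end, in the units of the state.
- r.sense(): the state, without advancing time (a new reading comes with each control period).
- cams.capture(name): name is "side" or "top"; returns the picture (400x640x3 uint8, red, green, blue); there is no depth.
- cams.get_calibration(name): a dict with "camera_matrix" (3x3 intrinsics, pixels), "k1" (the pictures are not rectified: a ray, as slopes to the right and down, at radius r is drawn at 1 + k1 r^2 times it, then the intrinsics apply), "rvec" (rotation vector, rad) and "tvec" (3), from world to camera coordinates, as OpenCV has them. Camera axes: x right, y down, z forward; pixel columns grow to the right and rows downward; lengths in m; the calibration is good to about 2 mm. A picture is of the moment at which its call begins. get_calibration takes no time and is no camera call.
- r.finish_job(): hands the job in; it is judged then, once.
The state is a dict: "time_s": time; "joints": joint angles; "joint_velocities": joint speeds; "effort": joint torques, N m; "tcp_pos": TCP position; "ee_rot": TCP orientation; "wrist_force": force on the tool from outside, world axes, zero at the start; "moment": the same for the moment, N m; "gripper_width": opening from 0.0 (shut) to 1.0 (fully open); "gripper_force": force on a finger pad.
Only numpy, scipy, OpenCV 4.12 (cv2) and the standard library are available. Lean on these libraries where they do the work, as an engineer would, in place of code of your own. Each camera call takes 0.05 s, during which the arm holds its last target. There are 200 camera calls.

### The job

Turn the engraved aluminium panel over so that its second face can be worked: with the fingertips, push it along the board against the sloping front of the fence until it tips up and leans there, then push its raised edge back from behind the fence so that it falls over and lies flat on the board, plain face up. Only push it, gently, and never pick it up; leave the other things where they are and finish clear of everything.

Things in the scene. Friction and masses are not known exactly. Their poses are not given: they have to be found in the camera images.
- panel: Loose flat aluminium panel, 90 mm (its x) by 120 mm (y) by 6 mm thick, about 175 g. Origin: centre of its plain face, the underside at the start; z points from there to the engraved face. At the start it lies engraved face up on the board, its +x edge towards the fence, turned up to 0.25 rad from square to it.
- edge_lead (a point): Middle of the panel's +x edge, at half its thickness: this edge meets the fence and tips up.
- edge_tail (a point): Middle of the panel's -x edge, at half its thickness: the edge to push at.
- board: Fixed plywood board 240 (x) by 220 (y) by 15 mm thick with a smooth grey plastic fence on it. Origin: on the table top under the board, which reaches from x = -130 to +110 mm and y = -110 to +110 mm, upper face at z = 15 mm. The fence runs along y (170 mm long, centred) and faces -x; its front slopes. Behind it, to x = 105 mm, is a flange 5 mm high.
- fence_foot (a point): Middle of the line where the fence's sloping front begins: board x = 40 mm, on the upper face. From here it rises at 45 degrees to 22 mm above the board at x = 62 mm, then at 60 degrees to the top. A panel pushed in +x rides up it; with its other edge near this line it leans on the fence's top at 50 to 60 degrees, some 20 mm of it above the fence.
- fence_top (a point): Middle of the fence's top edge, on its front (-x) side: board x = 79 mm, 52 mm above the board, 67 mm above the table. The top is rounded, 8 mm deep (to x = 87 mm), its back upright.
- resin_bottle: Amber resin bottle standing beside the board at its +y side, 64 mm across, 150 mm high; origin at the centre of its base. Leave alone.
- driver: Screwdriver lying beside the board at its -y side, roughly along the board's x; leave alone.
- jar: Small closed jar, 48 mm across and 50 mm high, standing beside the board at its -y side, beyond the screwdriver; origin at the centre of its base. Leave alone.
Mind the look-alikes: they are no part of the job. Of the things shaped like the panel, the aluminium one is meant.

How it is judged (in metres and radians):
On the way:
1. the panel is tipped up and leans on the fence, its +x edge raised, its other edge on the board (angle between panel's own z axis and vertical between 0.75 and 1.5 rad and height (world z) of edge_lead above 0.07 m and height (world z) of edge_tail below 0.035 m and contact force between panel and board above 0.2 N and x of edge_lead in the frame of board above 0.05 m), for 0.2 s.
At the end, for the whole second after the job is handed in: The panel lies flat (within 3.5 degrees) on the board in front of the fence, engraved face down, its centre 100 mm or less behind and 30 mm or less ahead of the board's origin along the board's x and within 70 mm of the board's middle line, at rest (angle between panel's own z axis and vertical above 3.08 rad and z of panel in the frame of board between 0.017 and 0.025 m and x of panel in the frame of board between -0.1 and 0.03 m and y of panel in the frame of board between -0.07 and 0.07 m and linear speed of panel below 0.02 m/s); the robot touches nothing.
It fails at once if the panel is lifted or carried: both its edges more than 25 mm above the board (height (world z) of each of edge_lead, edge_tail above 0.04 m).
It fails at once if the panel is pressed or squeezed with more than 25 N (contact force between the fingers and panel above 25 N).
It fails at once if the bottle, the screwdriver or the jar is moved more than 20 mm or the bottle or jar tipped (distance of any of resin_bottle, driver, jar from where it was at the start of the episode above 0.02 m or angle between any of resin_bottle, jar's own z axis and vertical above 0.3 rad).
It also fails if it takes over 42 s, if anything falls off the work surface, if the arm or the gripper's body presses on something with over 40 N, if the wrist force passes 120 N, or if a joint passes its speed limit or range.

## Working session

There is one attempt and no reset: what is moved stays moved. The work goes in short steps, Python scripts to look and compute and a shell command to move; the robot and the scene stay as the last step left them, time stands still between calls to the robot, and variables do not carry over. Pictures are saved under pics/ and viewed, at most 10 in all, crops included, and the job is handed in when it is done.

```bash
mkdir -p pics; ls
python3 - <<'E'
from station import r,cams
import cv2
s=r.sense();print(s)
for n in("top","side"):
    cv2.imwrite(f"pics/{n}0.png",cams.capture(n)[:,:,::-1]);print(n,cams.get_calibration(n))
E
```

```text
pics
{'time_s': 0.0, 'joints': array([-6.19590675e+01,  2.20917643e+01,  3.80516204e-01, -3.05366526e-02,
       -6.84104331e+01, -1.48164108e+01]), 'joint_velocities': array([-0.02845861, -0.01955495, -0.01327679, -0.10171401, -0.06989171,
       -0.07622514]), 'effort': array([ 1.55636510e-03, -3.90668356e+01,  1.87402976e+01,  4.21980411e+00,
        1.09218748e-02, -1.99038946e-04]), 'tcp_pos': array([ 0.14285147, -0.60777134,  0.18945013]), 'ee_rot': array([[-9.73526030e-01, -2.28575491e-01, -5.60950320e-04],
       [-2.28576170e-01,  9.73523751e-01,  2.10736208e-03],
       [ 6.44071373e-05,  2.17979172e-03, -9.99997622e-01]]), 'wrist_force': array([ 0.02659906,  0.36846183, -0.19050918]), 'moment': array([-0.00496555,  0.01413833, -0.01220925]), 'gripper_force': 0.0, 'gripper_width': 0.999464867500629}
top {'camera_matrix': array([[467.21098783,   0.        , 319.09343773],
       [  0.        , 467.21098783, 206.82442832],
       [  0.        ,   0.        ,   1.        ]]), 'k1': -0.06442640970460015, 'rvec': array([ 2.2077551 , -2.1631434 ,  0.14131076]), 'tvec': array([0.02369179, 0.53572059, 1.00481177])}
side {'camera_matrix': array([[448.04649208,   0.        , 317.80983225],
       [  0.        , 448.04649208, 201.91244255],
       [  0.        ,   0.        ,   1.        ]]), 'k1': -0.07532134888383181, 'rvec': array([ 0.43926773, -2.7582717 ,  1.14792674]), 'tvec': array([0.51342168, 0.14242171, 1.1607129 ])}
```

View pics/top0.png

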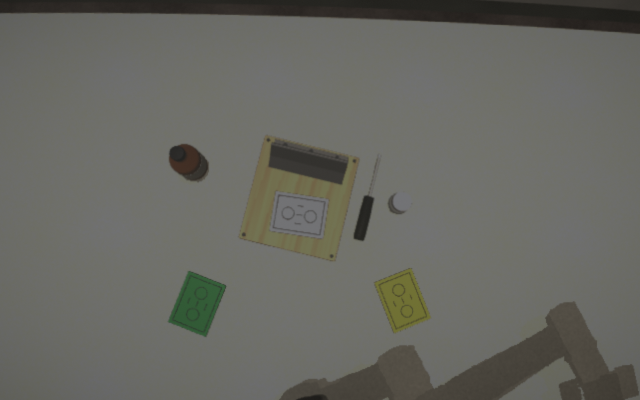

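View pics/side0.png

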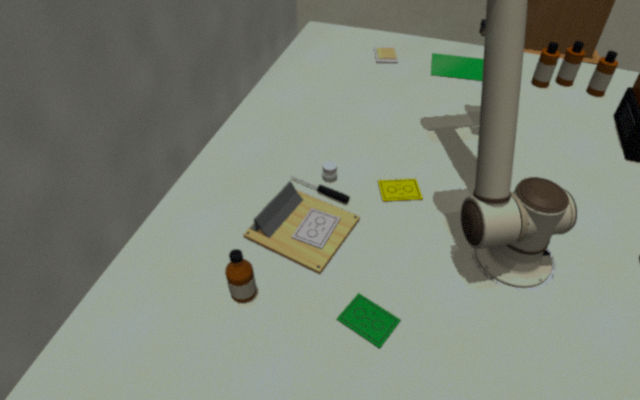

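Top view: the board with its dark fence is at about (300,200), fence towards the top. Panel-like things are the aluminium/grey plate on the board (300,215), the green one (197,303) and the yellow one (402,300). By the description I choose the grey one on the board. The bottle is at (190,163), the screwdriver at (367,200) and the jar at (400,202).

```bash
cat > h.py <<'E'
from station import r,cams
import cv2,numpy as np
def cal(n):
    c=cams.get_calibration(n);return c["camera_matrix"],np.array([c["k1"],0,0,0.]),cv2.Rodrigues(c["rvec"])[0],c["tvec"]
def ray(n,px):
    K,d,R,t=cal(n);u=cv2.undistortPoints(np.float64(px).reshape(-1,1,2),K,d)[:,0]
    return -R.T@t,np.c_[u,np.ones(len(u))]@R
def plane(n,px,z):
    o,D=ray(n,px);return o+D*((z-o[2])/D[:,2])[:,None]
def proj(n,P):
    K,d,R,t=cal(n);return cv2.projectPoints(np.float64(P).reshape(-1,1,3),cv2.Rodrigues(R)[0],t,K,d)[0][:,0]
def big(m):
    return max(cv2.findContours(m.astype(np.uint8),0,2)[0],key=cv2.contourArea)
E
python3 - <<'E'
from h import *
im=cv2.imread("pics/top0.png");hsv=cv2.cvtColor(im,cv2.COLOR_BGR2HSV)
cv2.imwrite("pics/crop.png",cv2.resize(im[125:270,225:415],None,fx=4,fy=4,interpolation=2))
for p in[(250,225),(262,200),(300,230),(299,205),(300,163),(290,150),(220,120)]:print(p,hsv[p[1],p[0]])
roi=np.zeros(im.shape[:2],bool);roi[120:275,225:370]=1
wood=(hsv[...,1]>60)&(hsv[...,0]>10)&(hsv[...,0]<35)&roi
c=big(cv2.morphologyEx(wood.astype(np.uint8),3,np.ones((9,9))))
b=cv2.boxPoints(cv2.minAreaRect(c));print(b)
W=plane("top",b,.015);print(W,np.linalg.norm(np.diff(W,axis=0),axis=1))
ins=np.zeros(im.shape[:2],np.uint8);cv2.fillPoly(ins,[np.array([[262,185],[345,195],[333,250],[252,235]])],1)
m=(hsv[...,1]<60)&(ins>0)
p=cv2.boxPoints(cv2.minAreaRect(big(m)));print(p);P=plane("top",p,.021);print(P,np.linalg.norm(np.diff(P,axis=0),axis=1),P.mean(0))
E
```

```text
(250, 225) [ 27  78 114]
(262, 200) [ 25  83 113]
(300, 230) [120   4 114]
(299, 205) [ 0  3 92]
(300, 163) [18 23 56]
(290, 150) [18 24 53]
(220, 120) [ 35  13 114]
[[238.38686 237.5173 ]
 [263.445   134.64688]
 [359.17505 157.96573]
 [334.11688 260.83615]]
[[ 0.46420336  0.21124235  0.015     ]
 [ 0.69735506  0.16321882  0.015     ]
 [ 0.64920038 -0.05428347  0.015     ]
 [ 0.41708372 -0.00115504  0.015     ]] [0.23804616 0.2227692  0.23811924]
[[268.10516 230.96577]
 [274.25922 189.93889]
 [329.02692 198.15404]
 [322.87286 239.18092]]
[[0.47979013 0.14565795 0.021     ]
 [0.57106126 0.13470019 0.021     ]
 [0.55544806 0.01276005 0.021     ]
 [0.46418547 0.02479792 0.021     ]] [0.09192655 0.12293564 0.09205308] [0.51762123 0.07947903 0.021     ]
```

View pics/crop.png

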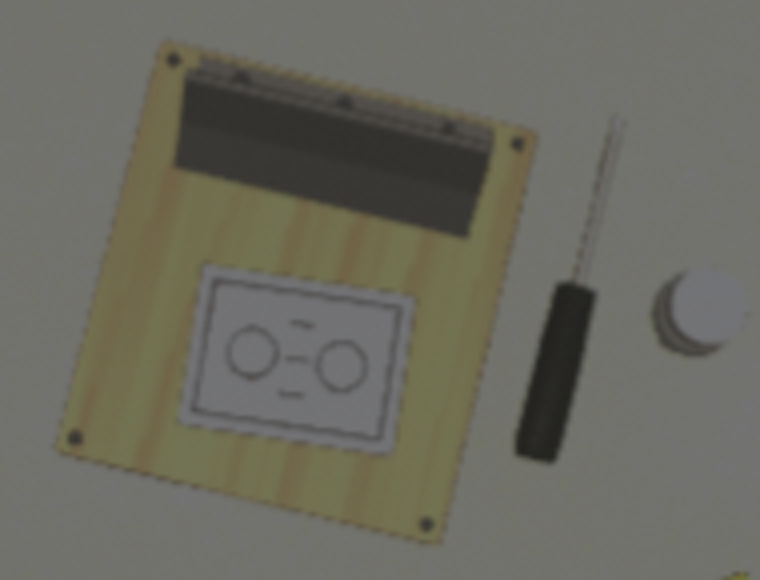

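The crop confirms it: the grey plate with engraved circles, lying on the plywood board in front of the dark fence. Recovered sizes are 238x222 and 92x122 mm, as they should be. The board's yaw is about −12.4°, and the panel is turned about +5° from it.

```bash
cat >> h.py <<'E'
a=np.deg2rad(-12.4);B=np.array([[np.cos(a),-np.sin(a),0],[np.sin(a),np.cos(a),0],[0,0,1]]);O=np.array([.5667,.0776,0])
def tob(p):return (np.asarray(p)-O)@B
def tob_state():
    s=r.sense();print(s["time_s"],"tcp in board",tob(s["tcp_pos"]).round(4),"rot\n",(B.T@s["ee_rot"]).round(3),"F",s["wrist_force"].round(2),s["gripper_width"])
E
python3 - <<'E'
from h import *
tob_state()
for n,p,z in [("bottle base~",(197,172),.02),("jar",(401,202),.05),("driver a",(378,155),.01),("driver b",(360,238),.015),("foot L",(269,167),.015),("foot R",(342,184),.015)]:print(n,tob(plane("top",[p],z)).round(3))
t=np.array([-.125,-.010,0])@B.T+O;s=r.sense();print(t,(t-s["tcp_pos"])@B)
E
python3 -m handwheel '[[[0,0,1.42,0,0,0,0.06],[0,0,1.42,0,0,0,0.06],[0,0,1.42,0,0,0,0.06]]]'
```

```text
0.1 tcp in board [-0.2668 -0.7605  0.1896] rot
 [[-0.902 -0.432 -0.001]
 [-0.432  0.902  0.002]
 [ 0.     0.002 -1.   ]] F [0.42 0.28 0.79] 0.9991674214574183
bottle base~ [[-0.009  0.234  0.02 ]]
jar [[ 0.028 -0.219  0.05 ]]
driver a [[ 0.127 -0.152  0.01 ]]
driver b [[-0.067 -0.153  0.015]]
foot L [[0.04  0.081 0.015]]
foot R [[ 0.042 -0.087  0.015]]
[0.44246861 0.09467519 0.        ] [ 0.14177269  0.75045492 -0.18957351]
time_s: 0.4
tcp_pos: [0.1429, -0.608, 0.1899]
ee_rot: [[-0.976, 0.22, -0.0], [0.22, 0.976, 0.001], [0.001, 0.001, -1.0]]
wrist_force: [-0.3, -0.3, 1.1]
gripper_width: 0.81
gripper_force: 0.0
```

```bash
python3 -m handwheel '[[[0,0,0,-0.008,0.044,0,0.06],[0,0,0,-0.008,0.044,0,0.06],[0,0,0,-0.008,0.044,0,0.06],[0,0,0,-0.008,0.044,0,0.06],[0,0,0,-0.008,0.044,0,0.06],[0,0,0,-0.008,0.044,0,0.06],[0,0,0,-0.008,0.044,0,0.06],[0,0,0,-0.008,0.044,0,0.06],[0,0,0,-0.008,0.044,0,0.06],[0,0,0,-0.008,0.044,0,0.06],[0,0,0,-0.008,0.044,0,0.06],[0,0,0,-0.008,0.044,0,0.06]]]' >/dev/null
python3 -m handwheel '[[[0,0,0,-0.008,0.044,0,0.06],[0,0,0,-0.008,0.044,0,0.06],[0,0,0,-0.008,0.044,0,0.06],[0,0,0,-0.008,0.044,0,0.06],[0,0,0,-0.008,0.044,0,0.06],[0,0,0,0,0,0,0.06],[0,0,0,0,0,0,0.06]]]'
python3 -c "from h import *;tob_state()"
```

```text
time_s: 2.3
tcp_pos: [0.4352, 0.0938, 0.1898]
ee_rot: [[-0.977, 0.212, -0.002], [0.212, 0.977, -0.001], [0.002, -0.001, -1.0]]
wrist_force: [-0.2, 0.7, 1.0]
gripper_width: 0.691
gripper_force: 0.0
2.3 tcp in board [-0.1319 -0.0124  0.1898] rot
 [[-1.    -0.003 -0.002]
 [-0.003  1.    -0.001]
 [ 0.002 -0.001 -1.   ]] F [-0.21  0.7   1.02] 0.6913489787449417
```

```bash
python3 -m handwheel '[[[0,0,0,-0.005,0.002,0.035,0.06],[0,0,0,0,0,0.04,0.06],[0,0,0,0,0,0.04,0.06],[0,0,0,0,0,0.03,0.06],[0,0,0,0,0,0.015,0.06],[0,0,0,0,0,0.005,0.06],[0,0,0,0,0,0,0.06],[0,0,0,0,0,0,0.06]]]' >/dev/null
python3 - <<'E'
from h import *
tob_state()
im=cams.capture("side")[:,:,::-1];cv2.imwrite("pics/s1.png",cv2.resize(im[150:290,210:400],None,fx=4,fy=4,interpolation=2))
E
```

```text
3.1 tcp in board [-0.1257 -0.0108  0.0266] rot
 [[-1.    -0.001  0.002]
 [-0.001  1.     0.001]
 [-0.002  0.001 -1.   ]] F [ 0.11 -0.34  0.73] 0.6889849612505987
```

View pics/s1.png

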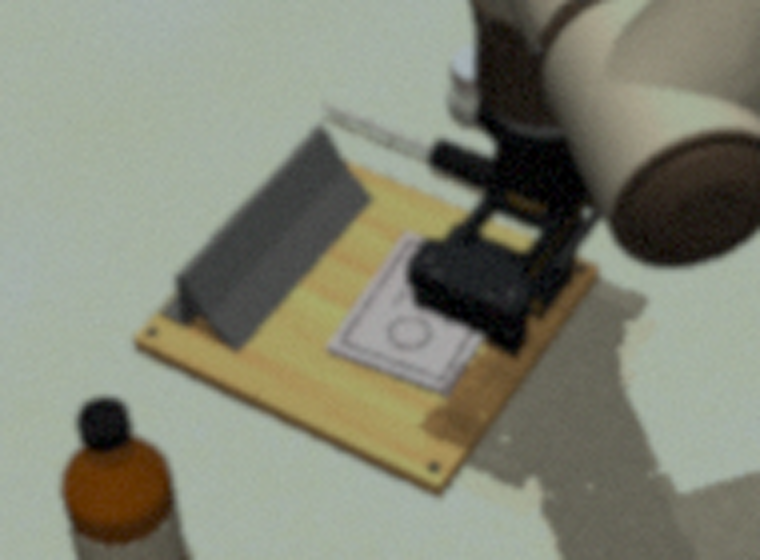

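The gripper stands behind the panel's tail edge (tips near crop (510,340)), above the board and touching nothing.

```bash
python3 -m handwheel '[[[0,0,0,0,0,0.005,0.06],[0,0,0,0,0,0.003,0.06],[0,0,0,0,0,0.002,0.06],[0,0,0,0,0,0,0.06],[0,0,0,0,0,0,0.06]]]'
```

```text
time_s: 3.65
tcp_pos: [0.441, 0.0942, 0.0155]
ee_rot: [[-0.977, 0.214, -0.0], [0.214, 0.977, -0.0], [0.0, -0.0, -1.0]]
wrist_force: [-0.6, 0.3, 0.1]
gripper_width: 0.687
gripper_force: 0.0
```

```bash
python3 -m handwheel '[[[0,0,0,-0.005,0,-0.001,0.06],[0,0,0,-0.005,0,0,0.06],[0,0,0,-0.005,0,0,0.06],[0,0,0,-0.003,0,0,0.06],[0,0,0,-0.003,0,0,0.06],[0,0,0,-0.003,0,0,0.06],[0,0,0,-0.003,0,0,0.06],[0,0,0,-0.004,0,0,0.06],[0,0,0,-0.004,0,0,0.06],[0,0,0,-0.004,0,0,0.06],[0,0,0,-0.004,0,0,0.06],[0,0,0,-0.004,0,0,0.06]]]'
python3 -m handwheel '[[[0,0,0,-0.004,0,0,0.06],[0,0,0,-0.004,0,0,0.06],[0,0,0,-0.004,0,0,0.06],[0,0,0,-0.004,0,0,0.06],[0,0,0,-0.004,0,0,0.06],[0,0,0,-0.004,0,0,0.06]]]'
python3 -c "from h import *;tob_state()"
```

```text
time_s: 4.85
tcp_pos: [0.4872, 0.084, 0.0166]
ee_rot: [[-0.977, 0.214, -0.0], [0.214, 0.977, 0.0], [0.0, -0.0, -1.0]]
wrist_force: [-0.4, 0.5, 0.7]
gripper_width: 0.689
gripper_force: 0.0
time_s: 5.45
tcp_pos: [0.5107, 0.0789, 0.0165]
ee_rot: [[-0.977, 0.214, -0.0], [0.214, 0.977, -0.0], [0.0, -0.0, -1.0]]
wrist_force: [-0.4, 0.2, 0.1]
gripper_width: 0.692
gripper_force: 0.0
5.45 tcp in board [-0.055  -0.0107  0.0165] rot
 [[-1.    -0.001 -0.   ]
 [-0.001  1.    -0.   ]
 [ 0.    -0.    -1.   ]] F [-0.4   0.17  0.12] 0.6915994637805987
```

Lead edge should be at the fence foot now. I push on up the slope, slower.

```bash
python3 -m handwheel '[[[0,0,0,-0.004,0,0,0.06],[0,0,0,-0.004,0,0,0.06],[0,0,0,-0.004,0,0,0.06],[0,0,0,-0.004,0,0,0.06],[0,0,0,-0.004,0,0,0.06],[0,0,0,-0.004,0,0,0.06],[0,0,0,-0.004,0,0,0.06]]]'
python3 - <<'E'
from h import *
tob_state()
im=cams.capture("side")[:,:,::-1];cv2.imwrite("pics/s2.png",cv2.resize(im[150:290,210:400],None,fx=4,fy=4,interpolation=2))
E
```

```text
time_s: 6.15
tcp_pos: [0.538, 0.0729, 0.0165]
ee_rot: [[-0.977, 0.214, -0.0], [0.214, 0.977, 0.0], [0.0, -0.0, -1.0]]
wrist_force: [-0.1, -0.2, -0.2]
gripper_width: 0.693
gripper_force: 0.0
6.15 tcp in board [-0.027  -0.0107  0.0165] rot
 [[-1.    -0.001 -0.   ]
 [-0.001  1.    -0.   ]
 [ 0.    -0.    -1.   ]] F [-0.08 -0.23 -0.19] 0.6927294658279257
```

View pics/s2.png

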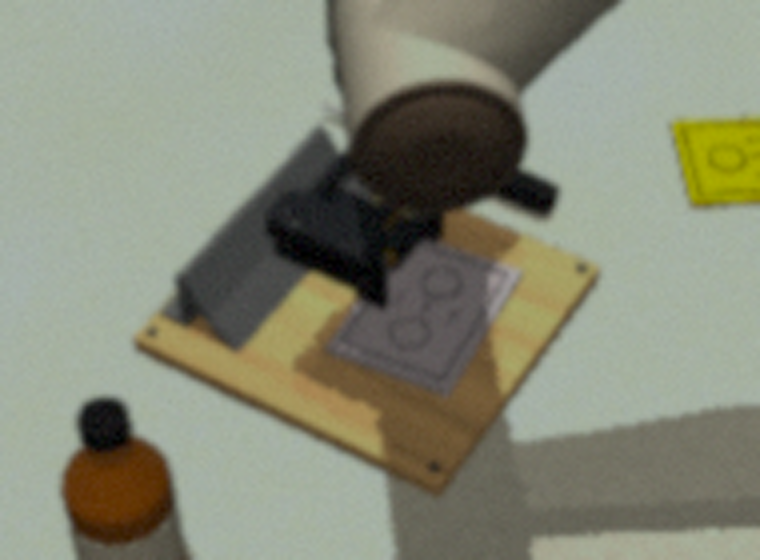

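The picture shows the panel unmoved (its tail edge near crop (480,330)) and the fingers above it (tip at (385,300)). So the true fingertips are higher than the TCP reading at this opening. I go back behind the panel and feel for the board.

```bash
python3 -m handwheel '[[[0,0,0,0.0,0,-0.01,0.06],[0,0,0,0.02,0,0,0.06],[0,0,0,0.03,0,0,0.06],[0,0,0,0.03,0,0,0.06],[0,0,0,0.018,0,0,0.06],[0,0,0,0,0,0.01,0.06],[0,0,0,0,0,0.001,0.06],[0,0,0,0,0,0.001,0.06],[0,0,0,0,0,0.001,0.06],[0,0,0,0,0,0,0.06],[0,0,0,0,0,0,0.06]]]'
python3 -m handwheel '[[[0,0,0,0,0,0.001,0.06],[0,0,0,0,0,0,0.06]]]'|grep -E "tcp|wrist"
python3 -m handwheel '[[[0,0,0,0,0,0.001,0.06],[0,0,0,0,0,0,0.06]]]'|grep -E "tcp|wrist"
```

```text
time_s: 7.3
tcp_pos: [0.4423, 0.0938, 0.0135]
ee_rot: [[-0.977, 0.214, -0.0], [0.214, 0.977, -0.0], [0.0, -0.0, -1.0]]
wrist_force: [-0.3, -0.1, -0.2]
gripper_width: 0.687
gripper_force: 0.0
tcp_pos: [0.442, 0.0939, 0.0125]
wrist_force: [0.3, 1.2, 0.8]
tcp_pos: [0.4418, 0.0939, 0.0115]
wrist_force: [0.1, -0.2, -0.2]
```

```bash
python3 -m handwheel '[[[0,0,0,0,0,0.001,0.06],[0,0,0,0,0,0,0.06]]]'|grep -E "tcp|wrist"
python3 -m handwheel '[[[0,0,0,0,0,0.001,0.06],[0,0,0,0,0,0,0.06]]]'|grep -E "tcp|wrist"
python3 -m handwheel '[[[0,0,0,0,0,0.001,0.06],[0,0,0,0,0,0,0.06]]]'|grep -E "tcp|wrist"
```

```text
tcp_pos: [0.4418, 0.0939, 0.0104]
wrist_force: [-0.4, 0.8, 0.9]
tcp_pos: [0.4419, 0.0939, 0.0094]
wrist_force: [-0.2, -0.5, -0.1]
tcp_pos: [0.4418, 0.0939, 0.0084]
wrist_force: [-0.1, -0.5, -0.5]
```

```bash
for i in 1; do python3 -m handwheel '[[[0,0,0,0,0,0.001,0.06],[0,0,0,0,0,0,0.06]]]'|grep -E "tcp|wrist"
python3 -m handwheel '[[[0,0,0,0,0,0.001,0.06],[0,0,0,0,0,0,0.06]]]'|grep -E "tcp|wrist"; done
python3 - <<'E'
from h import *
im=cams.capture("side")[:,:,::-1];cv2.imwrite("pics/s3.png",cv2.resize(im[190:280,290:390],None,fx=6,fy=6,interpolation=2))
E
```

```text
tcp_pos: [0.4419, 0.0939, 0.0074]
wrist_force: [-0.2, 0.7, -0.8]
tcp_pos: [0.4419, 0.0939, 0.0064]
wrist_force: [-0.1, -0.2, 0.1]
```

View pics/s3.png

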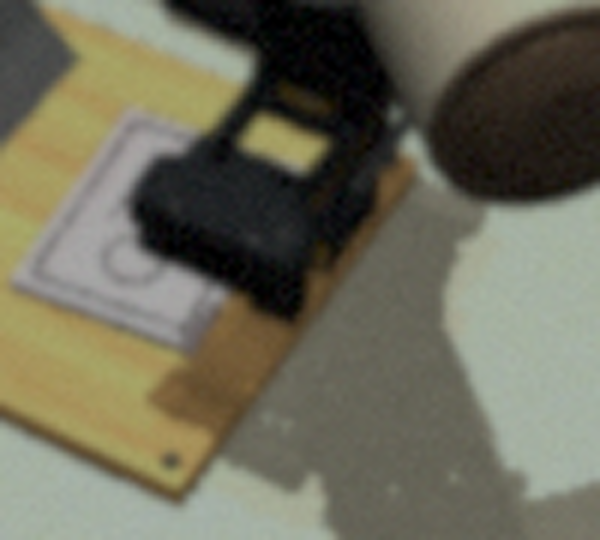

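Tip of the near finger is at about crop (290,315), still a little above the board behind the panel's tail (200,345). I keep feeling downwards.

```bash
python3 -m handwheel '[[[0,0,0,0,0,0.001,0.06],[0,0,0,0,0,0,0.06]]]'|grep -E "tcp|wrist"
python3 -m handwheel '[[[0,0,0,0,0,0.001,0.06],[0,0,0,0,0,0,0.06]]]'|grep -E "tcp|wrist"
python3 -m handwheel '[[[0,0,0,0,0,0.001,0.06],[0,0,0,0,0,0,0.06]]]'|grep -E "tcp|wrist"
python3 -m handwheel '[[[0,0,0,0,0,0.001,0.06],[0,0,0,0,0,0,0.06]]]'|grep -E "tcp|wrist"
python3 -c "
from h import *
for y in (.032,.04,.046):
  for z in (.015,.02,.025):print(y,z,proj('side',[np.array([-.126-.0095,y,z])@B.T+O]).round(1),proj('side',[np.array([-.126+.0095,y,z])@B.T+O]).round(1))
"
```

```text
tcp_pos: [0.4418, 0.0939, 0.0054]
wrist_force: [-0.5, 0.4, -1.1]
tcp_pos: [0.4419, 0.0939, 0.0044]
wrist_force: [-0.3, -0.4, 0.1]
tcp_pos: [0.4419, 0.0939, 0.0034]
wrist_force: [0.0, -1.2, -0.3]
tcp_pos: [0.4419, 0.0939, 0.0024]
wrist_force: [-0.7, -1.0, 0.3]
0.032 0.015 [[337.6 251.4]] [[331.2 248.5]]
0.032 0.02 [[337.7 250.2]] [[331.3 247.3]]
0.032 0.025 [[337.8 249. ]] [[331.3 246.1]]
0.04 0.015 [[336.1 253.5]] [[329.7 250.6]]
0.04 0.02 [[336.2 252.3]] [[329.7 249.4]]
0.04 0.025 [[336.3 251.1]] [[329.8 248.1]]
0.046 0.015 [[335.  255.1]] [[328.6 252.2]]
0.046 0.02 [[335.1 253.9]] [[328.6 250.9]]
0.046 0.025 [[335.1 252.7]] [[328.6 249.7]]
```

Run:
```python
from h import *
tob_state()
s=r.sense();T=s["tcp_pos"];R=s["ee_rot"]
out=[]
for n,(u,v) in (("side",(285,175)),("top",(240,165))):
    im=cams.capture(n)[:,:,::-1];k=6 
    c=cv2.resize(im[v:v+95,u:u+120],None,fx=k if n=="side" else 3.3,fy=k if n=="side" else 3.3,interpolation=2)
    kk=6 if n=="side" else 3.3
    def dot(p,col):
        q=(proj(n,[T+R@np.array(p)])[0]-[u,v]+.5)*kk;cv2.circle(c,(int(q[0]),int(q[1])),3,col,-1)
    for sy in(-1,1):
        for y in(.03,.045):
            for x in(-.0095,.0095):dot((x,sy*y,0),(0,0,255))
        for x in(-.0375,.0375):dot((x,sy*.095,-.070),(255,0,0))
    dot((0,0,0),(0,255,0))
    out.append(c)
w=800;A=np.zeros((600,800,3),np.uint8);A[:570,:720]=out[0];A[600-313:,800-396:]=0;
b=out[1];b=cv2.resize(b,(300,237));A[600-237:,500:]=b
cv2.imwrite("pics/s4.png",A)
```

```text
9.55 tcp in board [-0.1254 -0.0109  0.0024] rot
 [[-1.    -0.001 -0.   ]
 [-0.001  1.    -0.   ]
 [ 0.    -0.    -1.   ]] F [-0.74 -0.95  0.29] 0.6875312346976158
```

View pics/s4.png

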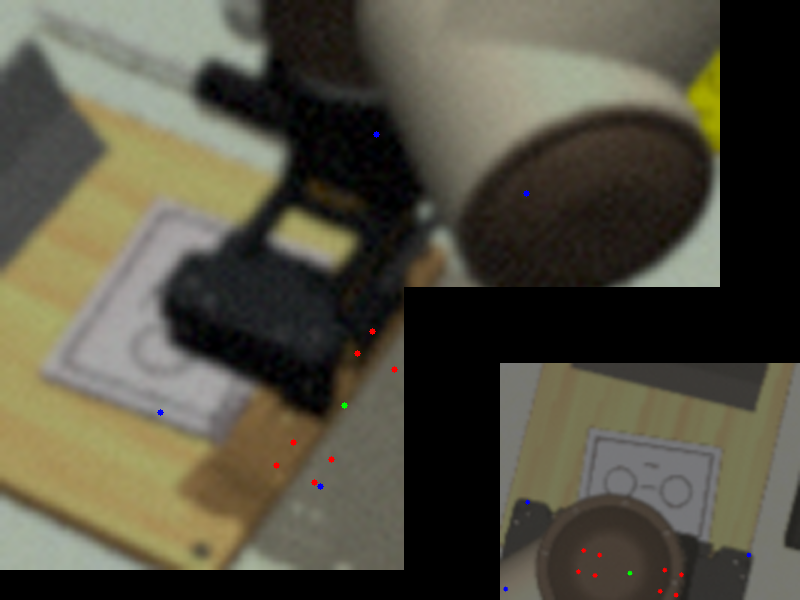

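```bash
cat >> h.py <<'E'
def tri(ps,pt):
    K1,d1,R1,t1=cal("side");K2,d2,R2,t2=cal("top")
    a=cv2.undistortPoints(np.float64(ps).reshape(-1,1,2),K1,d1)[:,0].T;b=cv2.undistortPoints(np.float64(pt).reshape(-1,1,2),K2,d2)[:,0].T
    X=cv2.triangulatePoints(np.c_[R1,t1],np.c_[R2,t2],a,b);return (X[:3]/X[3]).T
E
python3 - <<'E'
from h import *
print("tab",tob(tri([(312.5,227.5)],[(246.8,219.8)])))
C=np.array([[-.13,.11,.015],[.11,.11,.015],[-.13,-.11,.015]])@B.T+O
print("board corners side",proj("side",C),"top",proj("top",C))
print("panel corner check",tob(plane("side",[(285+45/6,175+375/6),(285+215/6,175+440/6)],.021)))
print(r.sense()["joints"], r.grip_point_offset)
E
```

```text
tab [[-0.09161704  0.08394948  0.1325155 ]]
board corners side [[320.55505601 271.74017963]
 [243.07392905 234.58701975]
 [360.48337529 216.15337764]] top [[237.59986818 237.88606581]
 [264.25034103 134.49336745]
 [334.45477635 261.2844837 ]]
panel corner check [[-0.01251338  0.0555043   0.021     ]
 [-0.09539408  0.04933535  0.021     ]]
[ 3.27133597e+01  1.96276846e+01 -3.68622484e+01 -3.90146514e-04
 -3.35141478e+01 -1.35048613e+02] 0.0187
```

```bash
python3 -m handwheel '[[[0,0,0,0,0,0.002,0.06],[0,0,0,0,0,0.002,0.06]]]'|grep -E "tcp|wrist"
python3 -m handwheel '[[[0,0,0,0,0,0.002,0.06],[0,0,0,0,0,0.002,0.06]]]'|grep -E "tcp|wrist"
python3 -c "
from h import *
im=cams.capture('side')[:,:,::-1];g=cv2.cvtColor(im,6)
sub=g[225:262,300:345];[print(' '.join('%3d'%x for x in row[::2])) for row in sub[::2]]"
```

```text
tcp_pos: [0.442, 0.094, -0.0015]
wrist_force: [0.3, -0.7, 0.4]
tcp_pos: [0.4419, 0.0939, -0.0057]
wrist_force: [0.2, 0.8, 0.1]
153 137 161 165 151 144  72  39  37  31  33  29  35  34  31  32  32  36  30  25  15  14  23
142 155 164 167 162 153  58  26  31  30  35  31  24  30  35  34  31  30  33  31  20  18  23
149 162 164 165 158 133  58  11  13  20  32  29  30  30  29  31  35  31  33  35  24  11  12
159 165 168 156 142 157 112  23   6  13  19  19  25  36  29  29  41  35  37  35  27  16  11
165 165 167 153 147 163 127  32  13  11   0  10  13  23  27  30  41  33  42  37  30  19  18
163 164 162 161 143 152 147  96  55  14   0   6  12   0   7  15  20  31  36  30  23  34  34
140 148 158 162 158 146 147 143 149 113  60  11   7  10  10   3   0  10  17  15  12  40  33
147 149 140 142 153 157 163 166 164 159 148 117  57  19  12   7   9   5   3  19  30  70  65
122 119 133 153 145 138 138 155 160 165 161 123 106  80  49  16   7   0  11   8  33  66  90
147 138 130 123 125 135 150 149 142 148 138 110  97  97  95  71  33   1   2  16  32  83 103
151 150 149 147 139 128 123 128 148 149 114 101  97 102  97  91  79  44  18  13  61  95  96
156 156 154 149 146 148 145 135 123 113  99  94  91  93  95 100  92  84  73  56  89 100  99
153 153 156 153 152 149 145 145 148 140  99  92  92  96  93  98  96  90  80  90  97 103 101
149 152 154 154 155 155 151 149 143 127  94  88  89  94  97  95  92  86  87 102 100 105 100
146 148 151 153 156 156 154 151 125 101  88  83  83  91  96  93  89  80 100 104 101 100 100
144 149 152 152 149 153 157 137 108  98  93  87  82  83  85  84  79  96 104 103 104 102 103
143 147 150 150 152 154 151 129 103  92  91  86  86  82  83  75  88 105 105 103  97 100 100
150 149 146 146 147 149 154 149 138 111  93  92  87  85  78  77  99 120 105 101  98 102  98
144 153 154 149 146 146 148 150 146 143 133 120  98  83  76 101 102 108 103 103 102  99  95
```

No contact even at a reading of −6 mm. The body's lower edge in the side view ends at (338,246), about 45 mm higher than the reading implies. So the reported z is well below the real tip. I keep descending by touch.

```bash
python3 -m handwheel '[[[0,0,0,0,0,0.002,0.06],[0,0,0,0,0,0.002,0.06],[0,0,0,0,0,0.002,0.06]]]'|grep -E "tcp|wrist"
python3 -m handwheel '[[[0,0,0,0,0,0.002,0.06],[0,0,0,0,0,0.002,0.06]]]'|grep -E "tcp|wrist"
python3 -m handwheel '[[[0,0,0,0,0,0.002,0.06],[0,0,0,0,0,0.001,0.06]]]'|grep -E "tcp|wrist"
```

```text
tcp_pos: [0.442, 0.0939, -0.0116]
wrist_force: [-0.2, 0.3, -0.3]
tcp_pos: [0.4419, 0.094, -0.0156]
wrist_force: [0.4, 0.1, -0.3]
tcp_pos: [0.442, 0.0939, -0.0168]
wrist_force: [-8.2, -0.3, 27.7]
```

```bash
python3 -m handwheel '[[[0,0,0,0,0,0.002,0.06],[0,0,0,0,0,0,0.06]]]'|grep -E "tcp|wrist"
python3 -c "
from h import *
im=cams.capture('side')[:,:,::-1]
c=cv2.resize(im[190:290,280:380],None,fx=6,fy=6,interpolation=2);cv2.imwrite('pics/s5.png',c)
tob_state()"
```

```text
tcp_pos: [0.442, 0.0939, -0.0169]
wrist_force: [-11.5, -0.9, 38.2]
11.05 tcp in board [-0.1252 -0.0108 -0.0169] rot
 [[-1.    -0.002  0.001]
 [-0.002  1.    -0.   ]
 [-0.001 -0.    -1.   ]] F [-10.5   -0.17  36.01] 0.6910466465645135
```

View pics/s5.png

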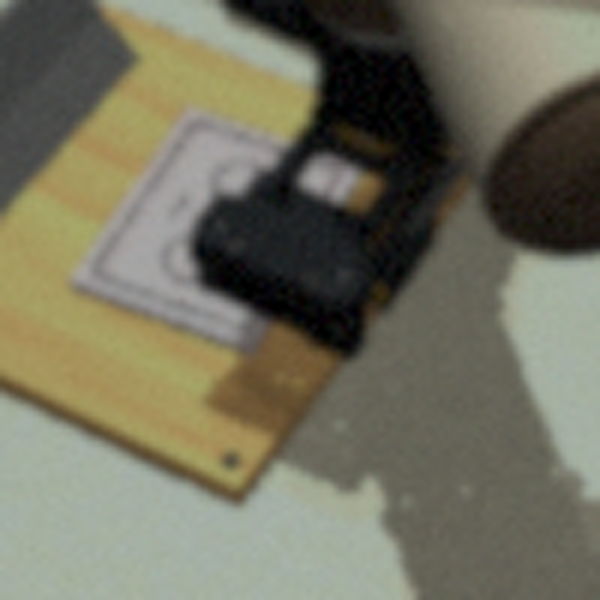

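The tips met the board at a reading of about −0.016 (the force jumped to 28 N), so real height ≈ reading + 31 mm. The picture shows the tips down behind the panel, whose tail corner is at (250,350), still unmoved. I lift about 1 mm off the board and push again.

```bash
python3 -m handwheel '[[[0,0,0,0,0,-0.0055,0.06],[0,0,0,0,0,0,0.06]]]'|grep -E "tcp|wrist"
python3 -m handwheel '[[[0,0,0,-0.005,0,0,0.06],[0,0,0,-0.005,0,0,0.06],[0,0,0,-0.004,0,0,0.06],[0,0,0,-0.003,0,0,0.06],[0,0,0,-0.003,0,0,0.06],[0,0,0,-0.003,0,0,0.06],[0,0,0,-0.003,0,0,0.06],[0,0,0,-0.003,0,0,0.06],[0,0,0,-0.003,0,0,0.06]]]'|grep -E "tcp|wrist"
python3 - <<'E'
from h import *
tob_state()
im=cams.capture("top")[:,:,::-1];cv2.imwrite("pics/t6.png",im);hsv=cv2.cvtColor(im,cv2.COLOR_BGR2HSV)
s=cams.capture("side")[:,:,::-1];cv2.imwrite("pics/s6.png",s);h=cv2.cvtColor(s,cv2.COLOR_BGR2HSV)
m=(h[...,1]<45)&(h[...,2]>90);ins=np.zeros(m.shape,np.uint8);cv2.fillPoly(ins,[np.int32(proj("side",np.array([[-.128,.105,.02],[.035,.08,.02],[.035,-.105,.02],[-.128,-.105,.02]])@B.T+O))],1)
c=big(m&(ins>0)).reshape(-1,2);P=tob(plane("side",c,.021))
print("panel visible extents: max x",P[:,0].max(),"min x",P[:,0].min(),"y",P[:,1].min(),P[:,1].max())
E
```

```text
tcp_pos: [0.4426, 0.0944, -0.0141]
wrist_force: [0.2, 0.2, -0.7]
tcp_pos: [0.4732, 0.0869, -0.015]
wrist_force: [-0.9, -0.0, -0.4]
12.15 tcp in board [-0.0933 -0.011  -0.015 ] rot
 [[-1.    -0.001 -0.   ]
 [-0.001  1.    -0.   ]
 [ 0.    -0.    -1.   ]] F [-0.94 -0.04 -0.43] 0.6895715036562613
panel visible extents: max x 0.00881808979707935 min x -0.066539046012147 y -0.07154756200498712 0.04902376734023025
```

The push works: the lead edge is now about 9 mm further on, and the force is ~1 N. I continue to the slope and up it.

```bash
python3 -m handwheel '[[[0,0,0,-0.004,0,0,0.06],[0,0,0,-0.004,0,0,0.06],[0,0,0,-0.004,0,0,0.06],[0,0,0,-0.004,0,0,0.06],[0,0,0,-0.004,0,0,0.06],[0,0,0,-0.004,0,0,0.06],[0,0,0,-0.004,0,0,0.06],[0,0,0,-0.003,0,0,0.06],[0,0,0,-0.003,0,0,0.06],[0,0,0,-0.003,0,0,0.06]]]'|grep -E "tcp|wrist"
python3 -m handwheel '[[[0,0,0,-0.003,0,0,0.06],[0,0,0,-0.003,0,0,0.06],[0,0,0,-0.003,0,0,0.06],[0,0,0,-0.003,0,0,0.06],[0,0,0,-0.003,0,0,0.06],[0,0,0,-0.003,0,0,0.06]]]'|grep -E "tcp|wrist"
python3 - <<'E'
from h import *
tob_state()
s=cams.capture("side")[:,:,::-1];cv2.imwrite("pics/s7.png",s)
t=cams.capture("top")[:,:,::-1];cv2.imwrite("pics/t7.png",t)
A=np.hstack([cv2.resize(s[170:290,230:360],(390,360),interpolation=2),cv2.resize(t[130:250,240:370],(390,360),interpolation=2)]);cv2.imwrite("pics/A7.png",A)
E
```

```text
tcp_pos: [0.5082, 0.0788, -0.0151]
wrist_force: [-4.9, 2.1, 4.0]
tcp_pos: [0.5274, 0.0754, -0.0151]
wrist_force: [-2.3, 0.0, -0.1]
13.85 tcp in board [-0.0379 -0.0106 -0.0151] rot
 [[-1.    -0.001  0.   ]
 [-0.001  1.     0.   ]
 [-0.     0.    -1.   ]] F [-2.28  0.03 -0.06] 0.6914340053460515
```

View pics/A7.png

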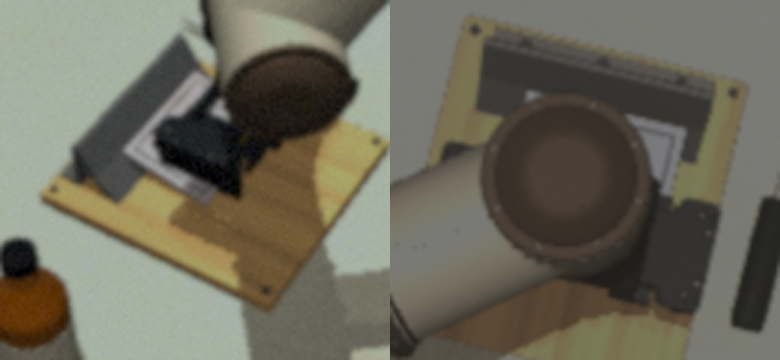

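The panel rides up the slope, square to the fence (side half: its lead is on the dark fence near (175,85); top half: edge line at (600,110)). Forces are a few N. I continue.

```bash
python3 -m handwheel '[[[0,0,0,-0.003,0,0,0.06],[0,0,0,-0.003,0,0,0.06],[0,0,0,-0.003,0,0,0.06],[0,0,0,-0.003,0,0,0.06],[0,0,0,-0.003,0,0,0.06],[0,0,0,-0.003,0,0,0.06],[0,0,0,-0.003,0,0,0.06]]]'|grep -E "tcp|wrist"
python3 -m handwheel '[[[0,0,0,-0.003,0,0,0.06],[0,0,0,-0.003,0,0,0.06],[0,0,0,-0.003,0,0,0.06],[0,0,0,-0.003,0,0,0.06],[0,0,0,-0.003,0,0,0.06],[0,0,0,-0.003,0,0,0.06]]]'|grep -E "tcp|wrist"
```

```text
tcp_pos: [0.548, 0.0708, -0.015]
wrist_force: [-1.8, -1.1, -0.6]
tcp_pos: [0.5656, 0.067, -0.0148]
wrist_force: [-1.2, 0.1, -0.6]
```

```bash
python3 -m handwheel '[[[0,0,0,-0.003,0,0,0.06],[0,0,0,-0.003,0,0,0.06],[0,0,0,-0.003,0,0,0.06]]]'|grep -E "tcp|wrist"
python3 -m handwheel '[[[0,0,0,-0.003,0,0,0.06],[0,0,0,-0.003,0,0,0.06]]]'|grep -E "tcp|wrist"
python3 -c "
from h import *
tob_state()
for n in('side','top'):cv2.imwrite(f'pics/{n}8.png',cams.capture(n)[:,:,::-1])"
```

```text
tcp_pos: [0.5741, 0.065, -0.015]
wrist_force: [-1.7, 0.3, -0.9]
tcp_pos: [0.5799, 0.0637, -0.015]
wrist_force: [-0.5, -0.7, -0.6]
15.75 tcp in board [ 0.0158 -0.0107 -0.015 ] rot
 [[-1.    -0.001 -0.   ]
 [-0.001  1.    -0.   ]
 [ 0.    -0.    -1.   ]] F [-0.5  -0.65 -0.61] 0.6873254758949526
```

```bash
python3 -m handwheel '[[[0,0,0,-0.003,0,0,0.06],[0,0,0,-0.003,0,0,0.06],[0,0,0,-0.002,0,0,0.06],[0,0,0,-0.001,0,0,0.06],[0,0,0,0,0,0,0.06],[0,0,0,0,0,0,0.06]]]'|grep -E "tcp|wrist"
cat >> h.py <<'E'
def lead():
    t=cams.capture("top")[:,:,::-1];s=cams.capture("side")[:,:,::-1]
    import time;k=int(time.time());cv2.imwrite(f"pics/t{k}.png",t);cv2.imwrite(f"pics/s{k}.png",s);print(k)
    g=cv2.cvtColor(t,6)
    # profile along board x at three y, sampled on plane z=.085
    for y in(-.06,-.035,.01,.04):
        xs=np.arange(.0,.14,.004);q=proj("top",np.c_[xs,xs*0+y,xs*0+.085]@B.T+O).round().astype(int)
        print(y," ".join("%d"%g[v,u] for u,v in q))
E
python3 -c "
from h import *
tob_state();lead()"
```

```text
tcp_pos: [0.5887, 0.0619, -0.0148]
wrist_force: [-1.7, -0.1, -0.4]
16.45 tcp in board [ 0.0249 -0.0106 -0.0148] rot
 [[-1.    -0.001  0.   ]
 [-0.001  1.     0.   ]
 [-0.     0.    -1.   ]] F [-1.7  -0.09 -0.42] 0.6888890525027636
1796075414
-0.06 32 35 35 33 35 33 30 31 30 32 31 33 33 33 35 36 36 37 44 38 38 70 87 104 112 121 122 122 122 122 122 122 122 122 122
-0.035 29 28 29 29 32 41 47 48 48 48 51 54 65 65 61 50 48 49 49 49 51 51 51 51 51 51 50 51 50 49 51 63 65 88 110
0.01 36 45 63 76 84 88 56 54 54 68 56 48 49 50 52 56 62 65 65 64 64 64 64 64 64 65 65 65 64 62 57 54 52 51 50
0.04 93 98 103 108 109 113 115 117 120 114 76 60 65 64 58 49 50 52 52 52 52 52 53 53 53 53 53 52 51 50 52 57 64 66 103
```

```bash
python3 -m handwheel '[[[0,0,0,0.003,0,0,0.06],[0,0,0,0.006,0,0,0.06],[0,0,0,0.01,0,0,0.06],[0,0,0,0.02,0,0,0.06],[0,0,0,0.04,0,-0.01,0.06],[0,0,0,0.04,0,-0.03,0.06],[0,0,0,0.04,0,-0.03,0.06],[0,0,0,0.04,0,-0.03,0.06],[0,0,0,0,0,-0.03,0.06],[0,0,0,0,0,0,0.06]]]'|grep -E "tcp|wrist"
python3 -c "
from h import *
tob_state();lead()
import glob
t=cv2.imread(sorted(glob.glob('pics/t1*.png'))[-1]);s=cv2.imread(sorted(glob.glob('pics/s1*.png'))[-1])
A=np.hstack([cv2.resize(s[170:290,230:360],(390,360),interpolation=2),cv2.resize(t[130:250,240:370],(390,360),interpolation=2)]);cv2.imwrite('pics/A9.png',A)"
```

```text
tcp_pos: [0.3954, 0.1062, 0.1192]
wrist_force: [-0.1, 0.7, 0.2]
17.55 tcp in board [-0.1735 -0.0088  0.1192] rot
 [[-1.    -0.005  0.008]
 [-0.004  1.     0.007]
 [-0.008  0.007 -1.   ]] F [-0.13  0.69  0.19] 0.6871796186363911
1796075435
-0.06 107 107 107 107 109 107 101 83 77 86 91 86 91 92 90 90 92 91 92 92 92 81 87 105 115 119 118 119 119 119 120 118 119 119 119
-0.035 112 112 112 112 112 111 94 89 84 92 92 90 82 93 93 93 88 84 93 94 92 82 91 105 107 119 119 119 119 119 119 120 118 119 119
0.01 110 111 109 111 113 114 88 93 79 93 93 92 80 93 93 93 91 85 94 94 92 80 91 103 104 118 119 119 118 119 118 119 119 119 118
0.04 111 110 110 109 110 110 102 96 91 92 92 93 89 92 92 87 92 83 88 82 81 73 89 98 110 119 119 119 119 119 119 119 119 119 118
```

View pics/A9.png

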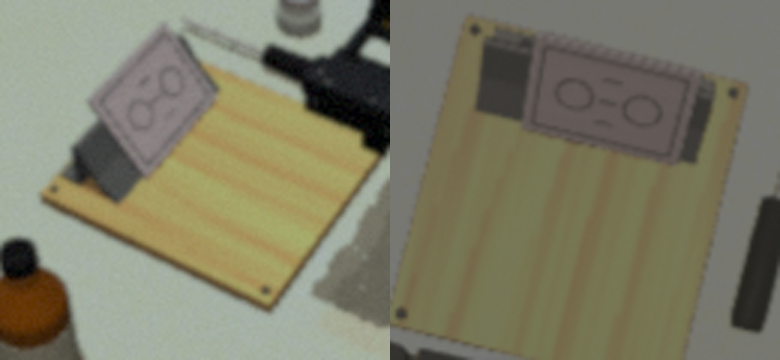

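The panel leans on the fence by itself, engraved face out (side half: top corner (165,27), left corner (90,103), foot (150,172)). Its lead edge is at board x ≈ 0.09, square and centred near y = −0.01. Now over the top to a place behind it.

```bash
python3 -c "
from h import *
print(tob(tri([(285,179),(260,204.3)],[(345,155),(289,141.7)])).round(3))"
python3 -m handwheel '[[[0,0,0,-0.04,0,0,0.06],[0,0,0,-0.044,0,0,0.06],[0,0,0,-0.044,0,0,0.06],[0,0,0,-0.044,0,0,0.06],[0,0,0,-0.044,0,0,0.06],[0,0,0,-0.044,0,0,0.06],[0,0,0,-0.042,0,0,0.06],[0,0,0,0,0,0,0.06],[0,0,0,0,0,0,0.06]]]'|grep -E "tcp|wrist"
python3 -c "from h import *;tob_state()"
```

```text
[[ 0.094 -0.076  0.078]
 [ 0.092  0.046  0.083]]
tcp_pos: [0.6882, 0.039, 0.1115]
wrist_force: [0.7, 0.3, 0.3]
18.55 tcp in board [ 0.127  -0.0116  0.1115] rot
 [[-1.     0.001 -0.005]
 [ 0.001  1.    -0.002]
 [ 0.005 -0.002 -1.   ]] F [0.71 0.27 0.25] 0.6901420637617119
```

```bash
python3 -m handwheel '[[[0,0,0,0,-0.002,0.025,0.06],[0,0,0,0,0,0.025,0.06],[0,0,0,0,0,0.0135,0.06],[0,0,0,0,0,0.005,0.06],[0,0,0,0,0,0,0.06]]]'|grep -E "tcp|wrist"
python3 -c "from h import *;tob_state();lead()"
```

```text
tcp_pos: [0.6881, 0.0381, 0.0463]
wrist_force: [0.2, 0.3, 0.2]
19.05 tcp in board [ 0.127  -0.0125  0.0463] rot
 [[-1.    -0.002 -0.001]
 [-0.002  1.    -0.001]
 [ 0.001 -0.001 -1.   ]] F [0.24 0.31 0.16] 0.6906061595728618
1796075478
-0.06 114 115 114 115 117 114 108 88 82 92 96 90 96 97 95 95 97 96 94 92 91 62 63 69 77 80 73 32 31 32 32 30 27 26 31
-0.035 120 120 120 120 119 118 99 95 88 98 98 95 86 99 98 98 87 79 69 68 66 59 65 68 71 79 80 79 61 41 44 83 33 24 25
0.01 117 118 116 118 120 120 91 95 79 93 80 68 58 67 68 67 65 60 67 67 67 57 65 68 69 79 80 80 54 40 45 82 32 23 23
0.04 118 117 115 87 91 74 71 73 67 67 67 68 65 67 66 63 66 59 64 59 58 52 64 66 75 97 88 31 28 28 28 29 26 28 29
```

```bash
python3 -m handwheel '[[[0,0,0,0,0,0.0045,0.06],[0,0,0,0.004,0,0,0.06],[0,0,0,0.004,0,0,0.06],[0,0,0,0.004,0,0,0.06],[0,0,0,0.004,0,0,0.06],[0,0,0,0.003,0,0,0.06],[0,0,0,0.003,0,0,0.06],[0,0,0,0.003,0,0,0.06]]]'|grep -E "tcp|wrist"
python3 -m handwheel '[[[0,0,0,0.003,0,0,0.06],[0,0,0,0.003,0,0,0.06],[0,0,0,0.003,0,0,0.06],[0,0,0,0.003,0,0,0.06]]]'|grep -E "tcp|wrist"
python3 -c "from h import *;tob_state();lead()"
```

```text
tcp_pos: [0.6651, 0.0434, 0.0428]
wrist_force: [1.5, -0.1, 0.8]
tcp_pos: [0.6521, 0.0458, 0.0419]
wrist_force: [1.3, -0.4, 0.7]
20.35 tcp in board [ 0.0902 -0.0127  0.0419] rot
 [[-1.    -0.001 -0.001]
 [-0.001  1.    -0.   ]
 [ 0.001 -0.    -1.   ]] F [ 1.28 -0.44  0.67] 0.6893118640982207
1796075488
-0.06 112 112 112 113 114 113 97 65 75 73 65 59 60 61 61 60 52 30 34 32 32 30 29 33 32 33 30 28 27 28 28 28 28 28 28
-0.035 118 117 118 117 111 110 76 58 60 61 59 60 60 61 57 60 61 55 38 41 37 36 25 26 26 27 26 29 28 29 37 46 47 48 48
0.01 73 72 71 73 73 73 65 56 59 61 59 60 61 60 55 59 61 56 37 40 37 35 25 25 28 29 29 32 46 53 65 74 81 75 58
0.04 71 71 71 71 70 70 67 63 60 60 59 60 53 56 58 54 50 27 29 30 30 29 29 33 51 63 69 78 86 94 99 101 106 110 113
```

The panel turns up with about 1.3 N, its lead edge following the fingers. I continue past upright.

```bash
python3 -m handwheel '[[[0,0,0,0.003,0,0,0.06],[0,0,0,0.003,0,0,0.06],[0,0,0,0.003,0,0,0.06],[0,0,0,0.003,0,0,0.06],[0,0,0,0.003,0,0,0.06],[0,0,0,0.003,0,0,0.06],[0,0,0,0.003,0,0,0.06],[0,0,0,0.003,0,0,0.06]]]'|grep -E "tcp|wrist"
python3 -m handwheel '[[[0,0,0,0.003,0,0,0.06],[0,0,0,0.003,0,0,0.06],[0,0,0,0.003,0,0,0.06],[0,0,0,0.003,0,0,0.06],[0,0,0,0.003,0,0,0.06]]]'|grep -E "tcp|wrist"
python3 -c "from h import *;tob_state();lead()"
```

```text
tcp_pos: [0.6287, 0.051, 0.042]
wrist_force: [0.2, 0.4, 0.2]
tcp_pos: [0.6142, 0.0542, 0.042]
wrist_force: [-0.2, 0.3, 0.4]
21.75 tcp in board [ 0.0514 -0.0127  0.042 ] rot
 [[-1.    -0.001 -0.   ]
 [-0.001  1.    -0.   ]
 [ 0.    -0.    -1.   ]] F [-0.17  0.34  0.41] 0.6873723412616503
1796075499
-0.06 68 68 67 69 69 66 38 33 32 33 31 32 34 32 33 29 29 28 28 29 29 29 29 30 34 34 39 42 41 43 39 43 54 91 67
-0.035 72 72 72 71 72 70 48 45 40 39 33 28 26 27 29 29 34 41 47 48 48 48 48 49 54 50 60 63 55 50 48 49 50 49 50
0.01 69 71 68 71 72 72 47 45 38 40 36 27 30 31 47 61 74 79 82 63 50 54 55 64 61 45 49 50 51 52 56 63 65 63 62
0.04 70 69 69 70 70 69 36 31 33 51 57 71 78 87 94 96 102 106 110 113 115 116 115 65 60 63 63 64 47 50 50 50 51 51 51
```

```bash
python3 -m handwheel '[[[0,0,0,0.003,0,0,0.06],[0,0,0,0.003,0,0,0.06],[0,0,0,0.003,0,0,0.06],[0,0,0,0.003,0,0,0.06],[0,0,0,0.003,0,0,0.06]]]'|grep -E "tcp|wrist"
cat > flat.py <<'E'
from h import *
tob_state()
for n in("side","top"):
    s=np.ascontiguousarray(cams.capture(n)[:,:,::-1]);cv2.imwrite(f"pics/{n}_f{int(r.sense()['time_s']*100)}.png",s);h=cv2.cvtColor(s,cv2.COLOR_BGR2HSV)
    m=(h[...,1]<45)&(h[...,2]>(60 if n=="top" else 80));ins=np.zeros(m.shape,np.uint8);cv2.fillPoly(ins,[np.int32(proj(n,np.array([[-.126,.106,.02],[.036,.106,.02],[.036,-.106,.02],[-.126,-.106,.02]])@B.T+O))],1)
    c=big(m&(ins>0));P=tob(plane(n,c.reshape(-1,2),.021));print(n,"x",P[:,0].min().round(3),P[:,0].max().round(3),"y",P[:,1].min().round(3),P[:,1].max().round(3))
    k=np.zeros(m.shape,np.uint8);cv2.drawContours(k,[c],-1,1,-1);k=cv2.erode(k,np.ones((7,7)));v=h[...,2][k>0];print(" interior",len(v),"mean/std",v.mean().round(1),v.std().round(1),"p2",np.percentile(v,2) if len(v) else 0)
E
python3 flat.py
```

```text
tcp_pos: [0.5995, 0.0574, 0.0421]
wrist_force: [-0.3, 0.4, -0.2]
22.35 tcp in board [ 0.0364 -0.0126  0.0421] rot
 [[-1.    -0.001  0.   ]
 [-0.001  1.     0.   ]
 [-0.     0.    -1.   ]] F [-0.26  0.36 -0.21] 0.6879084006101578
side x -0.06 0.029 y -0.072 0.049
 interior 585 mean/std 115.1 29.9 p2 93.0
top x -0.062 0.022 y -0.072 0.046
 interior 1351 mean/std 96.0 19.9 p2 81.0
```

It appears to lie flat, spanning x −0.06…0.03 by 121 mm. I withdraw straight up, then aside, and check.

```bash
python3 -m handwheel '[[[0,0,0,0,0,-0.03,0.06],[0,0,0,0,0,-0.04,0.06],[0,0,0,0,0,-0.04,0.06],[0,0,0,0.02,0,-0.03,0.06],[0,0,0,0.045,0,0,0.06],[0,0,0,0.045,0,0,0.06],[0,0,0,0.045,0,0,0.06],[0,0,0,0.045,0,0,0.06],[0,0,0,0.03,0,0,0.06],[0,0,0,0,0,0,0.06],[0,0,0,0,0,0,0.06],[0,0,0,0,0,0,0.06]]]'|grep -E "tcp|wrist"
python3 flat.py
python3 - <<'E'
from h import *
import glob
b=cv2.imread("pics/top0.png").astype(int);f=cv2.imread(sorted(glob.glob("pics/top_f*.png"))[-1]).astype(int)
d=abs(b-f).sum(2)
for n,(u,v,w) in dict(bottle=(190,163,24),driver=(367,200,14),jar=(400,202,14)).items():
    print(n,"changed px",(d[v-w:v+w,u-w:u+w]>70).sum())
E
```

```text
tcp_pos: [0.376, 0.1068, 0.1823]
wrist_force: [0.1, 0.0, -0.3]
23.65 tcp in board [-0.1925 -0.0124  0.1823] rot
 [[-1.    -0.001  0.001]
 [-0.001  1.     0.001]
 [-0.001  0.001 -1.   ]] F [ 0.14  0.04 -0.34] 0.6891845506022908
side x -0.06 0.031 y -0.072 0.05
 interior 612 mean/std 166.5 1.5 p2 164.0
top x -0.062 0.029 y -0.073 0.048
 interior 1577 mean/std 123.7 0.5 p2 123.0
bottle changed px 0
driver changed px 0
jar changed px 0
```

Both views agree on a panel lying flat, centred at board (−0.015, −0.012). The upper face is uniform (std 0.5), so the engraving is down. Bottle, screwdriver and jar are unchanged.

```bash
python3 -c "
from station import r
print(r.finish_job())"
```

```text
the job is handed in; nothing more can be done
None
```

The job is handed in: the aluminium panel was pushed up to lean on the fence, then tipped back, and now lies flat on the board plain face up; the cameras show the bottle, screwdriver and jar unmoved and the arm clear (about 24 s of the 42 s used, no verdict returned).

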